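# Gauge an unmarked wheel hub on the stepped gauge and bin it by size

### The arm

A 6-joint arm with a two-finger parallel gripper is mounted at the origin on the work surface. World frame = base frame: x ahead of the robot, y to its left, z up, the work surface at z = 0. Lengths are in mm, angles in degrees, forces in N, time in s.
With the tool pointing down it reaches from about 300 to 1000 mm from the base axis. Payload 5.1 kg.
Tool frame: the origin (TCP) lies at the very end of the fingers, on their centre line; the grasp point (between the pads) lies 19 mm behind it (grasp_offset is the distance from the TCP to the grasp point, in mm); z points along the fingers, y is the line along which they close (so a half turn about z gives the same grasp; the last joint's range is limited). The gripper opens to 95 mm and grips with 3 to 60 N. Pads are 20 mm wide; open, the fingers measure 119 mm over their backs; the gripper's body (75 mm by 180 mm) begins 59 mm behind the grasp point.
Start: joints at [71.299, 7.093, 94.555, -0, 78.352, -4.733], TCP at [156.927, 630.76, 214.656] pointing down, gripper open.
Joint ranges: [-149.61, 149.61], [-58.7, 133.49], [1.44, 155.28], [-77.14, 257.14], [18.33, 153.61], [-166.67, 166.67]. Speed limits (degrees/s): [147.25, 147.25, 180, 180, 180, 180].

### API

Orientations are given as [roll, pitch, yaw] about the fixed x, y, z axes, in that order (R = Rz(yaw) Ry(pitch) Rx(roll)).
In Python, from plant import * gives the robot as it stands.
- The arm moves only by the tool jog_arm, never from a script. Its argument "series" is a list of rows, each a list of 3 entries, a list of its own where there are three numbers: the turn, a rotation vector about the tool's x, y, z in units of 8 degrees (1.0 is 8 degrees), then the shift along the tool's x, y, z in cm, then the gripper command: -1 is fully open, 1 is shut, values between are in proportion. A call has 1 to 10 rows; each row is the pose to reach, as a shift and turn from the pose commanded when the call began, along the tool's axes at that moment; what a row does not reach only later rows make up. A row lasts 1/10 s, in which the tool goes at most 50 mm and 8.59 degrees, less where a joint would pass 70% of its speed; a pose out of reach is approached as far as the arm can. A call with a gripper value outside its range is refused whole. The fingers move at their own pace and stop on an object; "squeeze" is the grip in N (left out, the last holds). Time passes only in rows, so rows that repeat a pose let the fingers close. It gives the time, the measured TCP pose, the force, the opening and the grip force at its end, in the units of the state.
- get_obs(): the state, without advancing time (a new reading comes with each control period).
- grab_frame(name): name is "scene" or "top" or "wrist"; returns a dict with "pixels" (400x640x3 uint8, blue, green, red), "K" (3x3 intrinsics, pixels), "k1" (the pictures are not rectified: a ray, as slopes to the right and down, at radius r is drawn at 1 + k1 r^2 times it, then the intrinsics apply), "extrinsics" (4x4, takes a point from camera to world coordinates); the wrist camera has in their place "mount" (4x4, takes a point from camera to tool coordinates, whose origin is the TCP and whose axes are the flange's). Camera axes: x right, y down, z forward; pixel columns grow to the right and rows downward; lengths in mm; the calibration is good to about 2 mm. A picture is of the moment at which its call begins: read the wrist's pose just before it. There is no depth.
- job_done(): hands the job in; it is judged then, once.
Trained networks look in the newest picture that a camera, given by its name, has taken for a name from the list of things; names that differ only in an ending like _2 or _b are one class to them, and where a whole thing is asked for, a point or a joint stands for the part that bears it (a point fixed in the world has none). Each returns a list of dicts, best first, with "confidence" (0 to 1); they miss things now and then, are a little off and sometimes report something else, mostly with a low value. They report only what shows in the picture. A call takes as long as a camera call. They do not tell look-alikes from the thing itself.
- find_in(camera, label): "extent" ([left, top, right, bottom] in pixels, round what is visible of it).
- mark_of(camera, label): "at" ([column, row] in pixels: a listed point, or the origin of a listed thing).
The state is a dict: "time": time; "joint_positions": joint angles; "dq": joint speeds; "effort": joint torques, N m; "tcp_pos": TCP position; "tcp_rot": TCP orientation; "ft_force": force on the tool from outside, world axes, zero at the start; "wrist_torque": the same for the moment, N m; "gripper_width": opening from 0.0 (shut) to 1.0 (fully open); "grasp_force": force on a finger pad.
Only numpy, scipy, OpenCV 4.12 (cv2) and the standard library are available. Lean on these libraries where they do the work, as an engineer would, in place of code of your own. Each camera call takes 0.05 s, during which the arm holds its last target. There are 200 camera calls.

### The job

Take the brass wheel hub that stands on the orange pad by its shaft and try it, flange down, in the stepped gauge: start at the narrowest (blue) step and go up one step at a time (blue, yellow, red), setting the flange down on each step, until it goes in all the way to the floor of the slot; do not put it into any wider step than that. Then lift it out and stand it upright in the bin of the same colour as the step that it entered, and let go. Leave the two spare hubs on the black tray and the other things on the bench where they are.

Things in the scene. Friction and masses are not known exactly. Their poses are not given: they have to be found in the camera images.
- gauge: fixed stepped gauge: dark base 110 x 170 x 8 mm with two rows of jaws, 12 mm high (tops 20 mm above the bench), and between them a slot along y, open above and at the ends, that widens in three steps of 54 mm length: blue at y = -54 mm, yellow at y = 0, red at y = +54 mm. Origin: centre of underside; x across the slot, z up. Position and yaw vary
- gauge_step1 (a point): centre of the slot floor at the narrowest step (blue jaws, gap 35 mm), 8 mm above the bench and 12 mm below the jaw tops. Admits only the 32 mm flange
- gauge_step2 (a point): the same point of the middle step (yellow jaws, gap 41 mm). The 38 mm flange enters here first
- gauge_step3 (a point): the same point of the widest step (red jaws, gap 47 mm). The 44 mm flange enters only here
- pad_top (a point): centre of the upper face of the orange round pad, 90 mm across and 3 mm thick, fixed to the bench; it may be to the left or to the right of the gauge
- spares: fixed flat black tray without rims, 175 x 90 x 3 mm, on the opposite side from the pad, that carries the two spare hubs; origin at the centre of its underside
- hub_a_mid (a point): centre (25 mm above the underside) of one of three look-alike upright brass wheel hubs: round flange 8 mm thick at the bottom, smooth shaft 18 mm across and 42 mm tall on it, 50 mm in all, about 0.13 kg. Flange 32, 38 or 44 mm across; which hub has which is not told. z up the shaft. The hub on the orange pad is to be gauged, the two on the black tray are spares; they change places.
- hub_b_mid (a point): centre (25 mm above the underside) of one of three look-alike upright brass wheel hubs: round flange 8 mm thick at the bottom, smooth shaft 18 mm across and 42 mm tall on it, 50 mm in all, about 0.13 kg. Flange 32, 38 or 44 mm across; which hub has which is not told. z up the shaft. The hub on the orange pad is to be gauged, the two on the black tray are spares; they change places.
- hub_c_mid (a point): centre (25 mm above the underside) of one of three look-alike upright brass wheel hubs: round flange 8 mm thick at the bottom, smooth shaft 18 mm across and 42 mm tall on it, 50 mm in all, about 0.13 kg. Flange 32, 38 or 44 mm across; which hub has which is not told. z up the shaft. The hub on the orange pad is to be gauged, the two on the black tray are spares; they change places.
- bin_blue_top (a point): centre of the inner floor (3 mm above the bench) of the open blue bin, 96 x 96 mm outside, walls 3 mm thick and 14 mm high measured from the bench, fixed to the bench beyond the gauge; the three bins change places
- bin_yellow_top (a point): centre of the inner floor (3 mm above the bench) of the open yellow bin, 96 x 96 mm outside, walls 3 mm thick and 14 mm high measured from the bench, fixed to the bench beyond the gauge; the three bins change places
- bin_red_top (a point): centre of the inner floor (3 mm above the bench) of the open red bin, 96 x 96 mm outside, walls 3 mm thick and 14 mm high measured from the bench, fixed to the bench beyond the gauge; the three bins change places
- bottle_mid (a point): centre of a small upright bottle, 32 mm across and 75 mm tall, a bystander
- wheel_mid (a point): centre of a loose model-truck wheel with knobbly black tyre lying flat, about 95 mm across and 38 mm tall, a bystander
Not all that is in view belongs to the job. Of the things shaped like the part that bears pad_top, the orange one is meant. Leave any green look-alike of the part that bears hub_b_mid alone.

How it is judged:
By the outcome, as a careful person would: the job done as asked, in the order asked, and still so for the second after the job is handed in, with the robot touching nothing.
It also fails if it takes over 53 s, if anything falls off the work surface, if the arm or the gripper's body presses on something with over 40 N, if the wrist force passes 120 N, or if a joint passes its speed limit or range.

## Working session

There is one attempt and no reset: what is moved stays moved. The work goes in short steps, Python scripts to look and compute and a tool call to move; the robot and the scene stay as the last step left them, time stands still between calls to the robot, and variables do not carry over. Pictures are saved under pics/ and viewed, at most 10 in all, crops included, and the job is handed in when it is done.

Besides the shell and the picture viewer there is one more tool, called after "Request:" as name(argument=value, ...) on one line, values as JSON. jog_arm: Moves the arm, as the interface text tells. Its arguments: {"type":"object","properties":{"series":{"type":"array","items":{"type":"array"}},"squeeze":{"type":"number"}},"required":["series"]}

```bash
mkdir -p pics
cat > h.py <<'E'
from plant import *
import numpy as np, cv2
from scipy.spatial.transform import Rotation as R
def cam(name):
    o=get_obs(); f=grab_frame(name)
    if 'extrinsics' in f: T=np.array(f['extrinsics'])
    else:
        W=np.eye(4); W[:3,:3]=R.from_euler('xyz',o['tcp_rot'],degrees=True).as_matrix(); W[:3,3]=o['tcp_pos']
        T=W@np.array(f['mount'])
    return f,T
def ray(f,T,p):
    d=np.array([f['k1'],0,0,0,0],float) if np.isscalar(f['k1']) else np.array([f['k1'][0],0,0,0,0])
    u=cv2.undistortPoints(np.array([[p]],float),np.array(f['K'],float),d)[0,0]
    return T[:3,3],T[:3,:3]@np.array([u[0],u[1],1])
def toz(f,T,p,z):
    c,v=ray(f,T,p); return c+v*(z-c[2])/v[2]
def proj(f,T,P):
    X=np.linalg.inv(T)@np.vstack([np.array(P,float).T,np.ones(len(P))])
    d=np.array([f['k1'],0,0,0,0],float)
    return cv2.projectPoints(X[:3].T.copy(),np.zeros(3),np.zeros(3),np.array(f['K'],float),d)[0][:,0]
Z=dict(gauge=0,gauge_step1=8,gauge_step2=8,gauge_step3=8,pad_top=3,spares=0,hub_a_mid=28,bin_blue_top=3,bin_yellow_top=3,bin_red_top=3,bottle_mid=37.5,wheel_mid=19)
E
python3 - <<'E'
from h import *
print(get_obs())
for n in ['top','scene']:
    f,T=cam(n); cv2.imwrite(f'pics/{n}.png',f['pixels']); print(n,T.round(2).tolist(),f['k1'])
    for l in Z:
        for m in mark_of(n,l)[:5]:
            if m['confidence']>.2: print(l,round(m['confidence'],2),np.round(m['at']),toz(f,T,m['at'],Z[l]).round(1))
E
```

```text
{'time': 0.0, 'joint_positions': array([ 7.12988561e+01,  7.13342045e+00,  9.46334206e+01, -2.77875240e-03,
        7.83509104e+01, -4.73311666e+00]), 'dq': array([-0.00681094,  0.04212564,  0.1051823 , -0.04986905, -0.02975272,
        0.00433428]), 'effort': array([ 3.13269511e-04, -4.17590046e+01, -3.59935248e+01,  7.74492114e-02,
        4.90485155e-02, -1.83273710e-04]), 'tcp_pos': array([156.73936106, 630.16266423, 213.39471985]), 'tcp_rot': array([-1.79882426e+02, -7.00511860e-03,  1.66032529e+02]), 'ft_force': array([ 0.13791694, -0.09275611,  0.06120776]), 'wrist_torque': array([-0.0079194 , -0.00038043, -0.00594105]), 'grasp_force': 0.0, 'gripper_width': 0.9997768261956325}
top [[0.01, -0.99, 0.17, 277.77], [-1.0, -0.01, -0.03, 17.25], [0.03, -0.17, -0.99, 1234.74], [0.0, 0.0, 0.0, 1.0]] -0.12382923867220148
gauge 0.76 [321. 201.] [488.6 -14.5   0. ]
gauge 0.22 [258. 130.] [675.7 151.8   0. ]
gauge_step1 0.9 [304. 206.] [473.9  27.9   8. ]
gauge_step1 0.65 [322. 202.] [486.  -16.1   8. ]
gauge_step1 0.56 [345. 198.] [496.4 -74.8   8. ]
gauge_step2 0.9 [304. 206.] [473.9  27
[... 1348 characters left out ...]
   3. ]
pad_top 0.63 [265. 155.] [ 450.8 -204.6    3. ]
spares 0.93 [447. 260.] [445.3 311.3   0. ]
spares 0.74 [229. 130.] [ 438.3 -347.1    0. ]
hub_a_mid 0.62 [439. 265.] [483.4 302.4  28. ]
bin_blue_top 0.97 [325. 305.] [686.3 156.    3. ]
bin_yellow_top 0.73 [226. 224.] [ 666.7 -138.8    3. ]
bin_yellow_top 0.42 [227. 132.] [ 449.9 -341.7    3. ]
bin_yellow_top 0.23 [322. 302.] [685.4 149.    3. ]
bin_red_top 0.82 [269. 269.] [692.6  14.2   3. ]
bottle_mid 0.84 [401. 338.] [667.2 314.6  37.5]
bottle_mid 0.72 [231. 139.] [ 481.2 -288.5   37.5]
bottle_mid 0.43 [271. 267.] [697.4  28.3  37.5]
wheel_mid 0.8 [170. 192.] [ 686.4 -299.2   19. ]
wheel_mid 0.66 [230. 143.] [ 484.9 -295.9   19. ]
```

View pics/top.png

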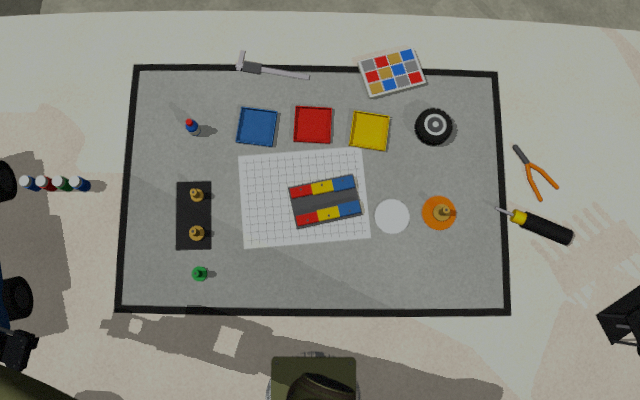

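View pics/scene.png

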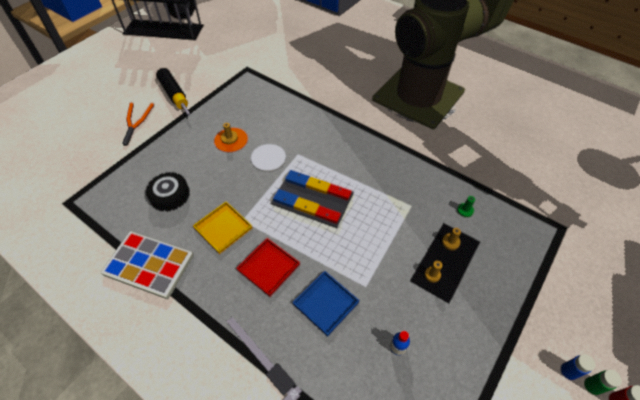

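The top view shows the target hub on the orange pad at about (441,212), and a white disc decoy beside it. The gauge is at (325,201), with blue on the right and red on the left. The bins sit at blue (257,127), red (314,125) and yellow (370,130). The scene view agrees. I'll fly over the gauge first and look from there.

Request:
jog_arm(series=[[[0, 0, 8], [-47.5, -55.4, 0], -1], [[0, 0, 8], [-47.5, -55.4, 0], -1], [[0, 0, 8], [-47.5, -55.4, 0], -1], [[0, 0, 8], [-47.5, -55.4, 0], -1], [[0, 0, 8], [-47.5, -55.4, 0], -1], [[0, 0, 8], [-47.5, -55.4, 0], -1], [[0, 0, 8], [-47.5, -55.4, 0], -1], [[0, 0, 8], [-47.5, -55.4, 0], -1], [[0, 0, 8], [-47.5, -55.4, 0], -1], [[0, 0, 8], [-47.5, -55.4, 0], -1]])

```text
time: 2.3
tcp_pos: [381.6, 182.0, 215.1]
tcp_rot: [179.9, -0.0, 102.0]
ft_force: [1.6, 0.4, 0.3]
gripper_width: 0.998
grasp_force: 0.0
```

```bash
cat >> h.py <<'E'
def to(x,y,z,yaw):
    "jog numbers from the present pose to a tool-down pose"
    o=get_obs(); r=R.from_euler('xyz',o['tcp_rot'],degrees=True); g=R.from_euler('xyz',[180,0,yaw],degrees=True)
    d=r.inv().apply(np.array([x,y,z])-o['tcp_pos'])/10
    print('t',round(o['time'],2),'pos',o['tcp_pos'].round(1),o['tcp_rot'].round(2),'F',o['ft_force'].round(1),'turn',(np.degrees((r.inv()*g).as_rotvec())/8).round(3),'shift',d.round(2))
E
python3 -c "
from h import *
to(485,-22,213,102)"
```

```text
t 2.3 pos [381.6 182.  215.1] [ 1.7991e+02 -1.0000e-02  1.0205e+02] F [1.6 0.4 0.3] turn [ 0.011 -0.001  0.006] shift [-22.11   5.85   0.21]
```

Request:
jog_arm(series=[[[0, 0, 0], [-22.1, 5.8, 0], -1], [[0, 0, 0], [-22.1, 5.8, 0], -1], [[0, 0, 0], [-22.1, 5.8, 0], -1], [[0, 0, 0], [-22.1, 5.8, 0], -1], [[0, 0, 0], [-22.1, 5.8, 0], -1], [[0, 0, 0], [-22.1, 5.8, 0], -1], [[0, 0, 0], [-22.1, 5.8, 0], -1]])

```text
time: 3.0
tcp_pos: [483.8, -20.4, 214.5]
tcp_rot: [-180.0, -0.0, 101.9]
ft_force: [-0.2, 0.5, 0.8]
gripper_width: 1.0
grasp_force: 0.0
```

Run:
```python
from h import *
f,T=cam('wrist'); cv2.imwrite('pics/w1.png',f['pixels']); np.savez('w1.npz',T=T,K=f['K'],k1=f['k1'])
print(np.array(f['mount']).round(2).tolist(),T.round(2).tolist())
for m in mark_of('wrist','gauge_step1'): print(m['confidence'],m['at'],toz(f,T,m['at'],8))
to(465,-315,213,102)
```

```text
[[-0.0, -0.96, -0.29, 83.64], [1.0, 0.0, -0.0, -0.12], [0.0, -0.29, 0.96, -169.99], [0.0, 0.0, 0.0, 1.0]] [[0.98, 0.2, 0.06, 466.47], [0.21, -0.94, -0.29, 61.28], [-0.0, 0.29, -0.96, 384.58], [0.0, 0.0, 0.0, 1.0]]
0.96 [327.4, 121.3] [478.94261457  28.37317798   8.        ]
0.84 [324.5, 218.5] [499.05608356 -80.48547662   8.        ]
0.8 [324.3, 171.9] [487.2649817  -26.39644182   8.        ]
t 3.1 pos [483.5 -19.3 214.6] [-1.8000e+02 -2.0000e-02  1.0209e+02] F [-1.   0.6 -0.5] turn [-0.001 -0.003  0.011] shift [-28.52  -8.     0.15]
```

View pics/w1.png

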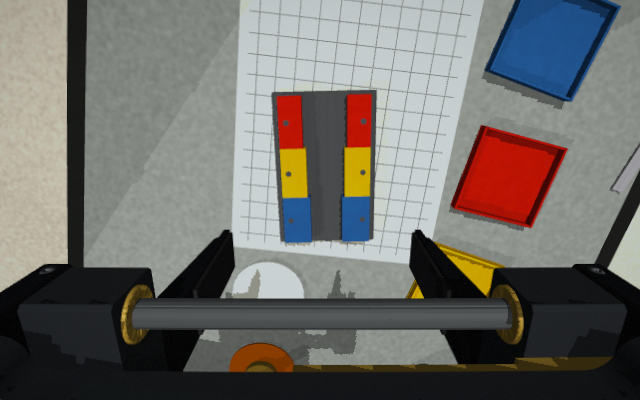

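The wrist view shows the gauge squarely, with blue at (325,219), yellow at (325,172) and red at (322,121). The orange pad is at the bottom, at about (262,358).

```bash
cat > g.py <<'E'
from h import *
def gauge(im,f,T):
    hsv=cv2.cvtColor(im,cv2.COLOR_BGR2HSV).astype(int); H,S,V=hsv[...,0],hsv[...,1],hsv[...,2]
    b=(S>130)&(V>60)
    P=[];lab=[]
    guess=proj(f,T,[[478.9,28.4,20],[487.3,-26.4,20],[499,-80.5,20]])
    out=[]
    for (u,v) in guess:
        for dv in range(-14,15,2):
            r=int(round(v))+dv; c=int(round(u)); 
            l=c; 
            while l>c-60 and not b[r,l]: l-=1
            k=c
            while k<c+60 and not b[r,k]: k+=1
            A=toz(f,T,(l+.5,r),20);B=toz(f,T,(k-.5,r),20)
            out.append([*((A+B)/2)[:2],np.linalg.norm(A-B)])
    return np.array(out)
E
python3 - <<'E'
from g import *
d=np.load('w1.npz'); f=dict(K=d['K'],k1=float(d['k1'])); T=d['T']
im=cv2.imread('pics/w1.png'); o=gauge(im,f,T)
for k in range(3): print(o[15*k:15*k+15,2].round(1))
n=np.abs(o[:,2]-np.repeat([47,41,35],15))<2
p=o[n]; vx,vy,x0,y0=cv2.fitLine(p[:,:2].astype(np.float32),cv2.DIST_HUBER,0,.01,.01).ravel()
print('yaw-90',np.degrees(np.arctan2(vy,vx)),x0,y0, 'x at y=-80.5,-26.4,28.4',[x0+vx/vy*(y-y0) for y in(-80.5,-26.4,28.4)])
# colour transitions at left and right jaws
hsv=cv2.cvtColor(im,cv2.COLOR_BGR2HSV)
for c in (296,352,360):
    print(c,[(r,int(hsv[r,c,0])) for r in range(92,246) if abs(int(hsv[r,c,0])-int(hsv[r-1,c,0]))>8])
for q in [(296,148),(360,147),(296,198),(360,197)]: print(toz(f,T,q,20))
print(proj(f,T,[[483.5,-19.3,20],[483.5,-19.3,214]]))
to(444,-217,150,102)
E
```

```text
[45.9 46.  46.  46.1 46.2 46.3 46.3 45.4 45.5 45.5 45.6 45.7 45.8 45.8
 45.9]
[39.4 39.5 39.6 39.6 39.7 39.8 39.8 39.9 40.  39.  39.  39.1 39.2 39.2
 39.3]
[34.4 34.5 34.5 34.6 34.7 34.7 34.8 34.9 33.8 33.9 33.9 34.  34.  34.1
 34.2]
yaw-90 -76.76539 492.60428 -44.81198 x at y=-80.5,-26.4,28.4 [np.float32(500.99756), np.float32(488.27405), np.float32(475.3859)]
296 [(92, 100), (93, 90), (94, 0), (149, 20), (198, 105), (243, 56), (245, 90)]
352 [(93, 178), (94, 1), (147, 14), (197, 106), (242, 30), (244, 60), (245, 93)]
360 [(93, 179), (94, 1), (147, 17), (197, 106), (242, 30), (244, 78), (245, 90)]
[452.01669772  -4.49375521  20.        ]
[517.75756452  10.50790132  20.        ]
[462.28918686 -58.88075166  20.        ]
[530.91299418 -43.15916341  20.        ]
[[322.3072576  167.48746946]
 [322.26899441 247.10659485]]
t 3.1 pos [483.5 -19.3 214.6] [-1.8000e+02 -2.0000e-02  1.0209e+02] F [-1.   0.6 -0.5] turn [-0.001 -0.003  0.011] shift [-18.5   -8.     6.45]
```

Request:
jog_arm(series=[[[0, 0, -0.15], [-18.5, -8, 6.4], -1], [[0, 0, -0.15], [-18.5, -8, 6.4], -1], [[0, 0, -0.15], [-18.5, -8, 6.4], -1], [[0, 0, -0.15], [-18.5, -8, 6.4], -1], [[0, 0, -0.15], [-18.5, -8, 6.4], -1], [[0, 0, -0.15], [-18.5, -8, 6.4], -1], [[0, 0, -0.15], [-18.5, -8, 6.4], -1]])

```text
time: 3.8
tcp_pos: [444.8, -216.5, 151.2]
tcp_rot: [180.0, -0.0, 103.3]
ft_force: [-0.1, 0.1, 1.0]
gripper_width: 0.998
grasp_force: 0.0
```

Run:
```python
from h import *
f,T=cam('wrist'); cv2.imwrite('pics/w2.png',f['pixels']); np.savez('w2.npz',T=T,K=f['K'],k1=f['k1'])
for l,z in (('hub_a_mid',28),('pad_top',3)):
  for m in mark_of('wrist',l): print(l,m['confidence'],m['at'],toz(f,T,m['at'],z))
for m in find_in('wrist','hub_a_mid'): print(m)
to(465,-315,150,103.2)
```

```text
pad_top 0.92 [315.1, 274.6] [ 461.04776919 -316.76874956    3.        ]
pad_top 0.79 [336.5, 159.6] [ 453.36982021 -194.83162114    3.        ]
t 4.0 pos [ 445.1 -216.6  151.4] [1.7994e+02 5.0000e-02 1.0337e+02] F [0.2 1.2 0.6] turn [0.008 0.006 0.021] shift [-10.04  -0.33   0.15]
```

View pics/w2.png

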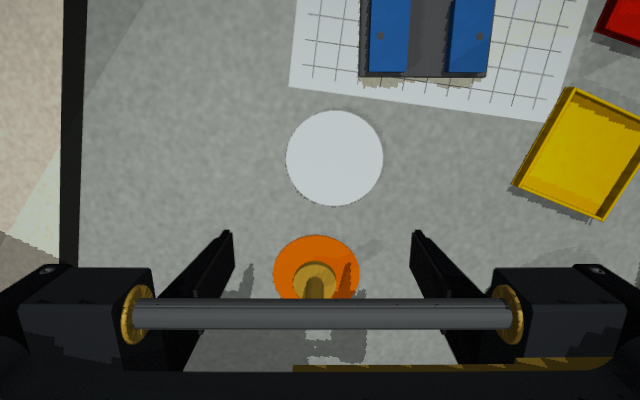

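The hub is at (315,283) on the orange pad (315,270), partly hidden behind the gripper bar. I'll move directly above it and look again.

Request:
jog_arm(series=[[[0, 0, 0], [-10, 0, 3.5], -1], [[0, 0, 0], [-10, 0, 3.5], -1], [[0, 0, 0], [-10, 0, 3.5], -1], [[0, 0, 0], [-10, 0, 3.5], -1], [[0, 0, 0], [-10, 0, 3.5], -1]])

```text
time: 4.5
tcp_pos: [467.5, -314.2, 116.1]
tcp_rot: [180.0, -0.0, 103.3]
ft_force: [-0.6, 0.4, 0.7]
gripper_width: 0.998
grasp_force: 0.0
```

Run:
```python
from h import *
f,T=cam('wrist'); cv2.imwrite('pics/w3.png',f['pixels']); np.savez('w3.npz',T=T,K=f['K'],k1=f['k1'])
for m in mark_of('wrist','hub_a_mid'): print(m['confidence'],m['at'],toz(f,T,m['at'],28))
hsv=cv2.cvtColor(f['pixels'],cv2.COLOR_BGR2HSV)
cv2.imwrite('pics/w3c.png',cv2.resize(f['pixels'][130:330,210:430],None,fx=2.7,fy=2.7,interpolation=cv2.INTER_CUBIC))
to(465,-315,110,103.2)
```

```text
t 4.6 pos [ 467.5 -314.1  116.6] [1.7995e+02 5.0000e-02 1.0331e+02] F [ 0.1  1.2 -0.1] turn [0.006 0.006 0.014] shift [-0.03 -0.27  0.66]
```

View pics/w3c.png

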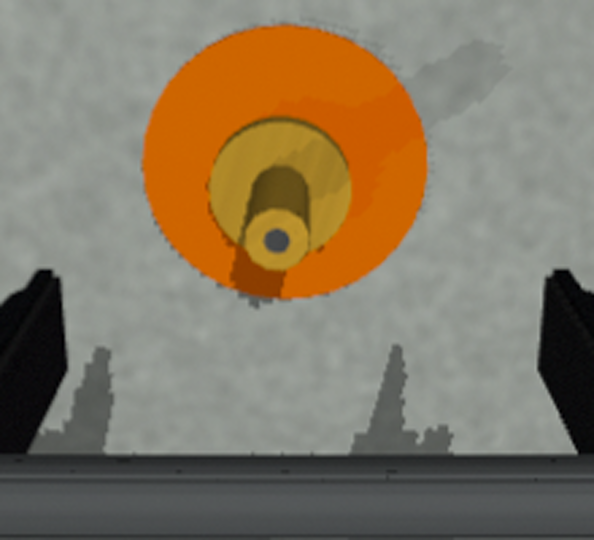

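The flange spans crop columns 209–351 and the 90 mm pad spans 143–428, so the flange is about 44 mm. The shaft top is centred at crop (276,239).

Run:
```python
from h import *
d=np.load('w3.npz'); f=dict(K=d['K'],k1=float(d['k1'])); T=d['T']
for q,z in (((209/2.7,187/2.7),11),((351/2.7,187/2.7),11),((276.5/2.7,239/2.7),53),((280/2.7,187/2.7),11),((285.5/2.7,161/2.7),3)):
    print(toz(f,T,(210+q[0]-.3,130+q[1]-.3),z).round(1))
P=toz(f,T,(312.2,218.3),53); to(P[0],P[1],22,103.2)
```

```text
[ 440.3 -326.2   11. ]
[ 482.8 -316.1   11. ]
[ 461.8 -322.    53. ]
[ 461.5 -321.1   11. ]
[ 461.7 -314.9    3. ]
t 4.6 pos [ 467.5 -314.1  116.6] [1.7995e+02 5.0000e-02 1.0331e+02] F [ 0.1  1.2 -0.1] turn [0.006 0.006 0.014] shift [-0.64 -0.74  9.46]
```

Request:
jog_arm(series=[[[0, 0, 0], [-0.65, -0.75, 4], -1], [[0, 0, 0], [-0.65, -0.75, 8], -1], [[0, 0, 0], [-0.65, -0.75, 9.4], -1], [[0, 0, 0], [-0.65, -0.75, 9.4], 1], [[0, 0, 0], [-0.65, -0.75, 9.4], 1], [[0, 0, 0], [-0.65, -0.75, 9.4], 1], [[0, 0, 0], [-0.65, -0.75, 9.4], 1], [[0, 0, 0], [-0.65, -0.75, 9.4], 1], [[0, 0, 0], [-0.65, -0.75, 9.4], 1], [[0, 0, 0], [-0.65, -0.75, 9.4], 1]], squeeze=30)

```text
time: 5.6
tcp_pos: [461.5, -323.4, 22.0]
tcp_rot: [180.0, 0.0, 103.2]
ft_force: [0.6, 0.0, -0.6]
gripper_width: 0.466
grasp_force: 0.0
```

Request:
jog_arm(series=[[[0, 0, 0], [0, 0, 0], 1], [[0, 0, 0], [0, 0, 0], 1], [[0, 0, 0], [0, 0, 0], 1], [[0, 0, 0], [0, 0, 0], 1], [[0, 0, 0], [0, 0, 0], 1], [[0, 0, 0], [0, 0, 0], 1], [[0, 0, 0], [0, 0, 0], 1]])

```text
time: 6.3
tcp_pos: [461.3, -323.2, 21.6]
tcp_rot: [-180.0, -0.0, 103.2]
ft_force: [-0.9, -0.2, -0.3]
gripper_width: 0.181
grasp_force: 30.0
```

```bash
python3 -c "
from h import *
o=get_obs();print(o['gripper_width'],o['grasp_force'])
to(500.2,-77.2,75,103.2)"
```

```text
0.18091252539433017 29.999913275241852
t 6.3 pos [ 461.3 -323.2   21.6] [-179.99   -0.    103.23] F [-0.9 -0.2 -0.3] turn [-0.001 -0.001  0.004] shift [23.05  9.42 -5.34]
```

Request:
jog_arm(series=[[[0, 0, 0], [0, 0, -3], 1], [[0, 0, 0], [0, 0, -5.4], 1], [[0, 0, 0], [23, 9.4, -5.4], 1], [[0, 0, 0], [23, 9.4, -5.4], 1], [[0, 0, 0], [23, 9.4, -5.4], 1], [[0, 0, 0], [23, 9.4, -5.4], 1], [[0, 0, 0], [23, 9.4, -5.4], 1], [[0, 0, 0], [23, 9.4, -5.4], 1], [[0, 0, 0], [23, 9.4, -5.4], 1], [[0, 0, 0], [23, 9.4, -5.4], 1]])

```text
time: 7.3
tcp_pos: [500.0, -78.5, 75.5]
tcp_rot: [-180.0, 0.0, 103.2]
ft_force: [0.6, -0.2, -1.2]
gripper_width: 0.182
grasp_force: 30.0
```

Run:
```python
from h import *
f,T=cam('wrist'); np.savez('w4.npz',T=T,K=f['K'],k1=f['k1']); cv2.imwrite('pics/w4.png',f['pixels'])
cv2.imwrite('pics/w4c.png',cv2.resize(f['pixels'][40:320,220:430],None,fx=2,fy=2,interpolation=cv2.INTER_CUBIC))
to(500.2,-77.2,39,103.2)
```

```text
t 7.35 pos [500.  -79.   75.5] [-1.7998e+02  1.0000e-02  1.0314e+02] F [ 0.2 -0.1 -1.5] turn [-0.003  0.001 -0.007] shift [0.17 0.06 3.65]
```

View pics/w4c.png

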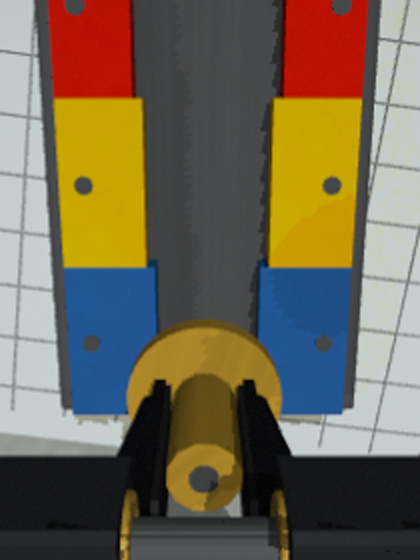

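The held flange is centred at crop column 204.5. The blue slot edges are at crop columns 157 and 258, with colour borders at rows 98 and 267.

Run:
```python
from h import *
d=np.load('w4.npz'); f=dict(K=d['K'],k1=float(d['k1'])); T=d['T']
W=lambda x,y,z: toz(f,T,(220+x/2-.25,40+y/2-.25),z)
yaw=np.radians(103.2); u=np.array([np.cos(yaw),np.sin(yaw)]); v=np.array([u[1],-u[0]])
def sv(P): return (P[:2]@u).round(1),(P[:2]@v).round(1)
for n,a,b,r in (('blue',157,258,300),('yel',144.5,271,180),('red',132.5,284,50)):
    A,B=W(a,r,20),W(b,r,20); print(n,sv(A),sv(B),'gap',np.linalg.norm(A-B).round(1),'mid',sv((A+B)/2))
for r in (98,267): print('border',sv(W(200,r,20)))
base=75.5-18.6
A,B=W(127,390,base+6),W(282,390,base+6); print('flange',np.linalg.norm(A-B),sv((A+B)/2), 'tcp',sv(get_obs()['tcp_pos']))
print('shafttop',sv(W(204.5,478,base+50)),'flange far edge',sv(W(207,320,base+8)))
```

```text
blue (np.float64(-173.5), np.float64(452.5)) (np.float64(-173.5), np.float64(486.7)) gap 34.1 mid (np.float64(-173.5), np.float64(469.6))
yel (np.float64(-133.3), np.float64(449.3)) (np.float64(-133.3), np.float64(489.9)) gap 40.6 mid (np.float64(-133.3), np.float64(469.6))
red (np.float64(-94.0), np.float64(446.6)) (np.float64(-94.0), np.float64(492.8)) gap 46.2 mid (np.float64(-94.0), np.float64(469.7))
border (np.float64(-108.1), np.float64(467.2))
border (np.float64(-162.0), np.float64(467.1))
flange 44.1811197478249 (np.float64(-187.6), np.float64(468.6)) tcp (np.float64(-191.0), np.float64(468.7))
shafttop (np.float64(-189.7), np.float64(468.7)) flange far edge (np.float64(-165.9), np.float64(469.3))
```

Request:
jog_arm(series=[[[0, 0, 0], [0, 0.09, 2], 1], [[0, 0, 0], [0, 0.09, 3.3], 1], [[0, 0, 0], [0, 0.09, 3.5], 1], [[0, 0, 0], [0, 0.09, 3.6], 1], [[0, 0, 0], [0, 0.09, 3.65], 1], [[0, 0, 0], [0, 0.09, 3.7], 1], [[0, 0, 0], [0, 0.09, 3.7], 1]])

```text
time: 8.05
tcp_pos: [501.4, -77.7, 39.1]
tcp_rot: [180.0, 0.0, 103.2]
ft_force: [0.7, 0.1, -1.2]
gripper_width: 0.186
grasp_force: 30.0
```

Request:
jog_arm(series=[[[0, 0, 0], [0, 0, 0.05], 1], [[0, 0, 0], [0, 0, 0.1], 1], [[0, 0, 0], [0, 0, 0.1], 1]])

```text
time: 8.35
tcp_pos: [501.5, -77.6, 38.5]
tcp_rot: [180.0, 0.0, 103.2]
ft_force: [-2.4, 0.8, 4.8]
gripper_width: 0.181
grasp_force: 30.0
```

Request:
jog_arm(series=[[[0, 0, 0], [0, 0, 0.05], 1], [[0, 0, 0], [0, 0, 0.1], 1], [[0, 0, 0], [0, 0, 0.1], 1], [[0, 0, 0], [0, 0, 0.1], 1]])

```text
time: 8.75
tcp_pos: [501.5, -77.7, 38.5]
tcp_rot: [180.0, 0.0, 103.2]
ft_force: [-5.1, 1.7, 10.8]
gripper_width: 0.183
grasp_force: 30.0
```

Run:
```python
from h import *
to(487.5,-23.4,39,103.2)
```

```text
t 8.75 pos [501.5 -77.7  38.5] [1.8000e+02 1.0000e-02 1.0324e+02] F [-5.1  1.7 10.8] turn [0.    0.001 0.005] shift [ 5.6  -0.12 -0.05]
```

It rests on the blue jaws (11 N, flange underside at 20 mm), so it doesn't enter. Next I'll try yellow.

Request:
jog_arm(series=[[[0, 0, 0], [0, 0, -1.5], 1], [[0, 0, 0], [0, 0, -1.5], 1], [[0, 0, 0], [5.4, 0, -1.5], 1], [[0, 0, 0], [5.4, 0, -1.5], 1], [[0, 0, 0], [5.4, 0, -1.5], 1], [[0, 0, 0], [5.4, 0, -0.4], 1], [[0, 0, 0], [5.4, 0, -0.2], 1], [[0, 0, 0], [5.4, 0, -0.1], 1], [[0, 0, 0], [5.4, 0, 0], 1], [[0, 0, 0], [5.4, 0, 0], 1]])

```text
time: 9.75
tcp_pos: [489.1, -25.7, 38.2]
tcp_rot: [-179.9, -0.0, 103.2]
ft_force: [-6.5, 2.1, 11.6]
gripper_width: 0.183
grasp_force: 30.0
```

Request:
jog_arm(series=[[[0, 0, 0], [0, 0, 0], 1], [[0, 0, 0], [0, 0, 0], 1]])

```text
time: 9.95
tcp_pos: [489.1, -25.8, 38.2]
tcp_rot: [-179.9, -0.0, 103.2]
ft_force: [-5.7, 1.6, 13.3]
gripper_width: 0.186
grasp_force: 30.0
```

Run:
```python
from h import *
f,T=cam('wrist'); np.savez('w5.npz',T=T,K=f['K'],k1=f['k1']); cv2.imwrite('pics/w5.png',f['pixels'])
cv2.imwrite('pics/w5c.png',cv2.resize(f['pixels'][40:320,220:430],None,fx=2,fy=2,interpolation=cv2.INTER_CUBIC))
to(475.4,29.2,39,103.2)
```

```text
t 10.0 pos [489.1 -25.7  38.2] [-1.7994e+02 -4.0000e-02  1.0316e+02] F [-6.   1.9 13.7] turn [-0.008 -0.005 -0.005] shift [ 5.66 -0.08 -0.07]
```

View pics/w5c.png

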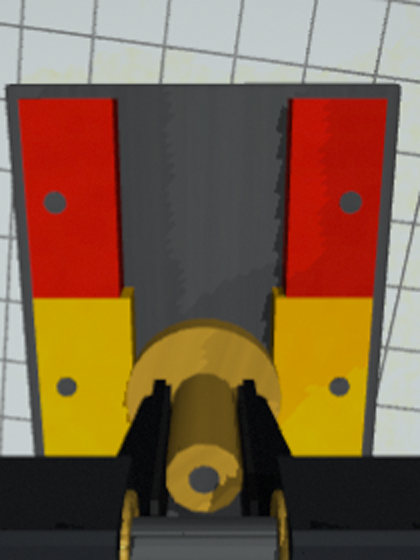

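On yellow it also rests on the jaw tops (TCP 38.2, 13 N). The flange (126–281) is centred over the slot edges (133, 274). Next is red.

Request:
jog_arm(series=[[[0, 0, 0], [0, 0, -1.5], 1], [[0, 0, 0], [0, 0, -1.5], 1], [[0, 0, 0], [5.5, 0, -1.5], 1], [[0, 0, 0], [5.5, 0, -1.5], 1], [[0, 0, 0], [5.5, 0, -1.5], 1], [[0, 0, 0], [5.5, 0, -0.4], 1], [[0, 0, 0], [5.5, 0, -0.1], 1], [[0, 0, 0], [5.5, 0, 0.1], 1], [[0, 0, 0], [5.5, 0, 0.2], 1], [[0, 0, 0], [5.5, 0, 0.2], 1]])

```text
time: 11.0
tcp_pos: [476.1, 28.2, 34.5]
tcp_rot: [-180.0, -0.0, 103.2]
ft_force: [0.2, -0.4, -1.9]
gripper_width: 0.185
grasp_force: 30.0
```

Entering red. I'll go on down to the floor.

Request:
jog_arm(series=[[[0, 0, 0], [0, 0, 0.2], 1], [[0, 0, 0], [0, 0, 0.4], 1], [[0, 0, 0], [0, 0, 0.6], 1], [[0, 0, 0], [0, 0, 0.7], 1], [[0, 0, 0], [0, 0, 0.77], 1], [[0, 0, 0], [0, 0, 0.82], 1], [[0, 0, 0], [0, 0, 0.87], 1], [[0, 0, 0], [0, 0, 0.87], 1]])

```text
time: 11.8
tcp_pos: [476.1, 28.5, 26.6]
tcp_rot: [-180.0, -0.0, 103.2]
ft_force: [-3.0, 0.3, 4.2]
gripper_width: 0.184
grasp_force: 30.0
```

Request:
jog_arm(series=[[[0, 0, 0], [0, 0, 0.05], 1], [[0, 0, 0], [0, 0, 0.1], 1], [[0, 0, 0], [0, 0, 0.1], 1]])

```text
time: 12.1
tcp_pos: [476.1, 28.5, 26.5]
tcp_rot: [-179.9, -0.0, 103.2]
ft_force: [-7.1, -0.3, 12.0]
gripper_width: 0.179
grasp_force: 30.0
```

Request:
jog_arm(series=[[[0, 0, 0], [0, 0, -2], 1], [[0, 0, 0], [0, 0, -5], 1], [[0, 0, 0], [0, 0, -6], 1], [[0, 0, 0], [0, 0, -6], 1]])

```text
time: 12.5
tcp_pos: [477.8, 28.4, 86.7]
tcp_rot: [179.7, 0.1, 103.2]
ft_force: [0.4, -0.4, -0.9]
gripper_width: 0.183
grasp_force: 30.0
```

Run:
```python
from h import *
d=np.load('w1.npz'); f=dict(K=d['K'],k1=float(d['k1'])); T=d['T']
im=cv2.cvtColor(cv2.imread('pics/w1.png'),cv2.COLOR_BGR2HSV)
m=((im[...,0]<8)|(im[...,0]>172))&(im[...,1]>150)&(im[...,2]>60); m[:,:440]=0
m=m.astype(np.uint8); c=max(cv2.findContours(m,0,1)[0],key=cv2.contourArea); r=cv2.minAreaRect(c); print(r,toz(f,T,r[0],8))
to(694,14,85,103.2)
```

```text
((508.5580139160156, 177.60220336914062), (97.46297454833984, 87.95600891113281), 15.422160148620605) [690.62840993  10.09098767   8.        ]
t 12.5 pos [477.8  28.4  86.7] [1.7974e+02 7.0000e-02 1.0323e+02] F [ 0.4 -0.4 -0.9] turn [0.032 0.009 0.004] shift [-6.35 20.72  0.27]
```

It reached the slot floor (TCP 26.5, 12 N) and is lifted out. Next, the red bin.

Request:
jog_arm(series=[[[0, 0, 0], [-6.5, 20.5, 0], 1], [[0, 0, 0], [-6.5, 20.5, 0], 1], [[0, 0, 0], [-6.5, 20.5, 0], 1], [[0, 0, 0], [-6.5, 20.5, 0], 1], [[0, 0, 0], [-6.5, 20.5, 0], 1], [[0, 0, 0], [-6.5, 20.5, 0], 1], [[0, 0, 0], [-6.5, 20.5, 0], 1]])

```text
time: 13.2
tcp_pos: [689.0, 12.3, 82.5]
tcp_rot: [-179.8, -0.1, 103.2]
ft_force: [-0.5, 0.5, -1.3]
gripper_width: 0.183
grasp_force: 30.0
```

Run:
```python
from h import *
f,T=cam('wrist'); cv2.imwrite('pics/w6.png',f['pixels'])
for m in mark_of('wrist','bin_red_top'): print(m['confidence'],m['at'],toz(f,T,m['at'],3))
to(692,12,22,103.2)
```

```text
0.93 [322.9, 201.9] [689.01061016  12.89413166   3.        ]
t 13.3 pos [688.7  12.4  83.6] [-1.7986e+02 -4.0000e-02  1.0324e+02] F [-0.4  0.2 -1.6] turn [-0.018 -0.005  0.005] shift [-0.12  0.32  6.16]
```

View pics/w6.png

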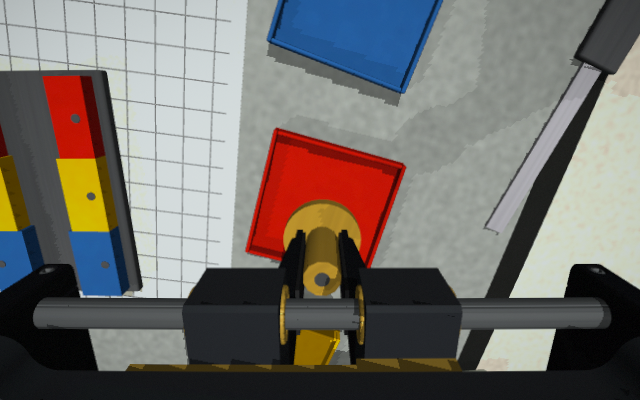

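The hub hangs over the red bin. The bin centre is at about (323,202), which is (689,13) in the world, right under the TCP. I'll lower it.

Request:
jog_arm(series=[[[0, 0, 0], [0, 0, 3], 1], [[0, 0, 0], [0, 0, 5.2], 1], [[0, 0, 0], [0, 0, 5.7], 1], [[0, 0, 0], [0, 0, 5.9], 1], [[0, 0, 0], [0, 0, 6.0], 1], [[0, 0, 0], [0, 0, 6.05], 1], [[0, 0, 0], [0, 0, 6.1], 1], [[0, 0, 0], [0, 0, 6.1], 1]])

```text
time: 14.1
tcp_pos: [691.1, 12.1, 24.9]
tcp_rot: [179.9, 0.0, 103.2]
ft_force: [-0.7, -1.5, -1.8]
gripper_width: 0.186
grasp_force: 30.0
```

Request:
jog_arm(series=[[[0, 0, 0], [0, 0, 0.15], 1], [[0, 0, 0], [0, 0, 0.25], 1], [[0, 0, 0], [0, 0, 0.32], 1], [[0, 0, 0], [0, 0, 0.38], 1], [[0, 0, 0], [0, 0, 0.38], 1]])

```text
time: 14.6
tcp_pos: [690.7, 12.1, 21.6]
tcp_rot: [-180.0, 0.0, 103.2]
ft_force: [-4.1, -0.9, 6.3]
gripper_width: 0.184
grasp_force: 30.0
```

Set down (6 N). Releasing and lifting.

Request:
jog_arm(series=[[[0, 0, 0], [0, 0, 0], 0], [[0, 0, 0], [0, 0, 0], 0], [[0, 0, 0], [0, 0, 0], 0], [[0, 0, 0], [0, 0, 0], 0], [[0, 0, 0], [0, 0, 0], 0], [[0, 0, 0], [0, 0, 0], 0], [[0, 0, 0], [0, 0, 0], 0]])

```text
time: 15.3
tcp_pos: [690.5, 12.1, 20.1]
tcp_rot: [-180.0, -0.0, 103.2]
ft_force: [-0.0, 0.1, -0.9]
gripper_width: 0.501
grasp_force: 0.0
```

Request:
jog_arm(series=[[[0, 0, 0], [0, 0, -1], 0], [[0, 0, 0], [0, 0, -3], 0], [[0, 0, 0], [0, 0, -6], 0], [[0, 0, 0], [0, 0, -10], 0], [[0, 0, 0], [0, 0, -12], 0], [[0, 0, 0], [0, 0, -12], 0], [[0, 0, 0], [0, 0, -12], 0], [[0, 0, 0], [0, 0, -12], 0]])

```text
time: 16.1
tcp_pos: [689.2, 12.2, 137.8]
tcp_rot: [-179.8, -0.1, 103.2]
ft_force: [-0.7, -0.4, -0.5]
gripper_width: 0.504
grasp_force: 0.0
```

Run:
```python
from h import *
f,T=cam('wrist'); cv2.imwrite('pics/w7.png',f['pixels'])
```

```text
(no output)
```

View pics/w7.png

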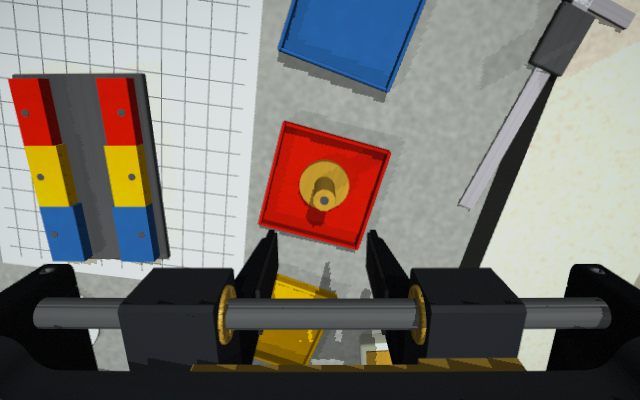

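The hub stands upright in the middle of the red bin at (325,187), and the gripper is clear of it.

```bash
python3 -c "
from plant import *
print(job_done())"
```

```text
the job is handed in; nothing more can be done
None
```

The hub rested on the jaw tops at blue and yellow, went down to the slot floor at red, and now stands upright and released in the red bin; the job was handed in at about 16 s, with no verdict returned.

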